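# Nip a re-glued book in the bench press

## Robot

A 6-joint arm with a two-finger parallel gripper is mounted at the origin on the work surface. World frame = base frame: x ahead of the robot, y to its left, z up, the work surface at z = 0. Lengths are in m, angles in rad, forces in N, time in s.
With the tool pointing down it reaches from about 0.375 to 0.9 m from the base axis. Payload 3.1 kg.
Tool frame: the origin (TCP) lies at the very end of the fingers, on their centre line; the grasp point (between the pads) lies 19 mm behind it (r.grip_depth is the x of the grasp point in the tool frame, in m); x points along the fingers, z is the direction in which the jaws open and shut, and the axes are right-handed (so a half turn about x gives the same grasp; the last joint's range is limited). The gripper opens to 87 mm and grips with 3 to 60 N. Pads are 19 mm wide; open, the fingers measure 117 mm over their backs; the gripper's body (75 mm by 190 mm) begins 51 mm behind the grasp point.
Start: joints at [1.171, 0.527, 1.433, -0, 1.181, -0.178], TCP at [0.137, 0.61, 0.223] pointing down, gripper open.
Joint ranges: [-3.08, 3.08], [-0.75, 2.2], [0.22, 2.44], [-1.43, 4.57], [0, 2.65], [-2.85, 2.85]. Speed limits (rad/s): [2.79, 2.79, 3.14, 3.14, 3.14, 3.14].

## Interface

Orientations are given as [roll, pitch, yaw] about the fixed x, y, z axes, in that order (R = Rz(yaw) Ry(pitch) Rx(roll)).
In Python, from station import r gives the robot as it stands.
- The arm moves only by the tool apply_moves, never from a script. Its argument "rows" is a list of rows, each a list of 3 entries, a list of its own where there are three numbers: the shift along the world's x, y, z in units of 25 mm (1.0 is 25 mm), then the turn, a rotation vector about the world's x, y, z in units of 6 degrees (1.0 is 6 degrees), then the closure, from -1 (fully open) to 1 (shut), so that 0 is half open. A call has 1 to 12 rows; each row is the pose to reach, as a shift and turn from the pose commanded when the call began; what a row does not reach only later rows make up. A row lasts 1/12 s, in which the tool goes at most 41.7 mm and 7.16 degrees, less where a joint would pass 70% of its speed; a pose out of reach is approached as far as the arm can. A call with a gripper value outside its range is refused whole. The fingers move at their own pace and stop on an object; "force" is the grip in N (left out, the last holds). Time passes only in rows, so rows that repeat a pose let the fingers close. It gives the time, the measured TCP pose, the force and the opening at its end, in the units of the state.
- r.read_state(): the state, without advancing time (a new reading comes with each control period).
- r.snapshot(name): name is "scene" or "side" or "wrist"; returns (picture, depth): 420x560x3 uint8, red, green, blue; 420x560 float32, m along the optical axis (not along the pixel's ray), 0 where there is no reading.
- r.camera_params(name): a dict with "fx", "fy", "cx", "cy" (pixels), "k1" (the pictures are not rectified: a ray, as slopes to the right and down, at radius r is drawn at 1 + k1 r^2 times it, then the intrinsics apply), "extrinsics" (4x4, takes a point from camera to world coordinates); the wrist camera has in their place "mount" (4x4, takes a point from camera to tool coordinates, whose origin is the TCP and whose axes are the tool frame's). Camera axes: x right, y down, z forward; pixel columns grow to the right and rows downward; lengths in m; the calibration is good to about 2 mm. A picture is of the moment at which its call begins: read the wrist's pose just before it. camera_params takes no time and is no camera call.
- r.close_job(): hands the job in, once; it reports no verdict.
Trained networks look in the newest picture that a camera, given by its name, has taken for a name from the list of things; names that differ only in an ending like _2 or _b are one class to them, and where a whole thing is asked for, a point or a joint stands for the part that bears it (a point fixed in the world has none). Each returns a list of dicts, best first, with "p" (0 to 1); they miss things now and then, are a little off and sometimes report something else, mostly with a low value. They report only what shows in the picture. A call takes as long as a camera call.
- r.masks_of(target, camera): "mask" (420x560 bool, what is visible of it) and "location" ([column, row] in pixels, amid what is visible of it).
The state is a dict: "time": time; "qpos": joint angles; "joint_velocities": joint speeds; "joint_torque": joint torques, N m; "eef_pos": TCP position; "tool_rot": TCP orientation; "ft_force": force on the tool from outside, world axes, zero at the start; "torque": the same for the moment, N m; "width": finger opening in m.
Only numpy, scipy, OpenCV 4.12 (cv2) and the standard library are available. Lean on these libraries where they do the work, as an engineer would, in place of code of your own. Each camera call takes 0.05 s, during which the arm holds its last target. There are 200 camera calls.

## Task

A freshly re-glued red hardback lies on its board in the green book press on the sorting table. Close the press on it: with a fingertip, push one arm of the T-handle on top round clockwise (seen from above), without gripping the handle, until the steel plate comes down on the book and presses it finger-tight - firmly held, but not forced down as hard as you can. Leave the book lying where it is, leave the glue bottle, the blue paperback and the brass weight alone, and finish clear of everything with the handle staying where you left it.

Things in the scene. Friction and masses are not known exactly. Their poses are not given: they have to be found in the camera images.
- press: Green bench book press, fixed to the table. Origin: on the table, on the screw's axis; z up. Bed 210 (x) x 330 (y) mm, its top 30 mm above the table. Uprights at y = +-151 mm carry an arched bridge along y, top at most 190 mm above the table; the nut in its middle is 54 mm wide, top at 201 mm. Open towards its +x and -x.
- platen: Steel plate 180 x 250 x 14 mm, level between bed and bridge, that presses on the book; it carries the screw and T-handle, which go up and down with it. Origin: centre of its underside, on the screw's axis, at 0.115 m - 0.004 m x handle above the table.
- handle (a joint): Turn in rad, growing clockwise from above; 0 = plate fully up, 4 mm down per rad. Starts at 4.2 to 7.6, always short of the book by 5 mm or more. Once the plate meets the book the pages give, so it presses some 24 N harder per 0.1 rad (24 N at 0.1, 120 at 0.5, 240 at 1.0); 0.3 to 0.8 past touching is finger-tight. Push at 85 mm from the axis: 8 N, and 5 N more per 100 N on the book. It stays where left.
- hub (a point): Centre of the T-handle, on the screw's axis at the height of the arms' centre line: 180 mm above the plate's underside, 0.295 m - 0.004 m x handle above the table (0.25 to 0.26 m when nipped). The steel hub is 42 mm across and ends, with its brass nut, 24 mm above this point.
- red_ball (a point): Centre of the red ball, 32 mm across, at the end of one arm, 116 mm from the axis. The two arms are one straight level steel bar, 15 mm thick, through the hub. Push on the bar between hub and ball, best about 85 mm from the axis; nothing above it, at least 40 mm free under it.
- black_ball (a point): Centre of the black ball, 32 mm across, at the end of the opposite arm, 116 mm from the axis.
- book: Red hardback 150 x 220 x 36 mm, 0.5 to 0.9 kg, lying loose under the plate on a fixed wooden pressing board, 170 x 235 mm, that stands 4 to 14 mm above the bed (differs each time). Origin: centre of its underside; its top is 36 mm above that, 70 to 80 mm above the table. The plate meets it when the plate's underside comes down to that height.
- glue: White glue bottle with orange cap, 56 mm across, 135 mm tall, standing loose on the table beside the press. Origin: centre of its underside.
- paperback: Blue book 110 x 175 x 24 mm lying loose on the table on the other side of the press. Origin: centre of its underside.
- weight: Brass cylinder weight 60 mm across, 45 mm tall, 0.8 kg, standing loose on the table beside the press. Origin: centre of its underside.

How it is judged:
By the outcome, as a careful person would: the job done as asked, in the order asked, and still so for the second after the job is handed in, with the robot touching nothing.
It also fails if it takes over 61 s, if anything falls off the work surface, if the arm or the gripper's body presses on something with over 40 N, if the wrist force passes 120 N, or if a joint passes its speed limit or range.

## Working session

There is one attempt and no reset: what is moved stays moved. The work goes in short steps, Python scripts to look and compute and a tool call to move; the robot and the scene stay as the last step left them, time stands still between calls to the robot, and variables do not carry over. Pictures are saved under pics/ and viewed, about 8 in all and at most 12, crops included, and the job is handed in when it is done.

Besides the shell and the picture viewer there is one more tool, called after "Emit:" as name(argument=value, ...), one argument or row to a line, values as JSON. apply_moves: Moves the arm, as the interface text tells. Its arguments: {"type":"object","properties":{"rows":{"type":"array"},"force":{"type":"number"}},"required":["rows"]}

```bash
mkdir -p pics; ls
cat > h.py <<'E'
import numpy as np, cv2
from station import r
from scipy.spatial.transform import Rotation as R
def cloud(name, depth, pix=None):
    c=r.camera_params(name)
    h,w=depth.shape
    v,u=np.mgrid[0:h,0:w]
    xd=(u-c['cx'])/c['fx']; yd=(v-c['cy'])/c['fy']
    x,y=xd.copy(),yd.copy()
    for _ in range(10):
        f=1+c['k1']*(x*x+y*y); x=xd/f; y=yd/f
    P=np.stack([x*depth,y*depth,depth],-1)
    if 'extrinsics' in c: T=np.array(c['extrinsics'])
    else:
        s=r.read_state(); T=np.eye(4); T[:3,:3]=R.from_euler('xyz',s['tool_rot']).as_matrix(); T[:3,3]=s['eef_pos']; T=T@np.array(c['mount'])
    return P@T[:3,:3].T+T[:3,3]
def save(name,p): cv2.imwrite('pics/'+name+'.png',p[:,:,::-1])
E
python3 - <<'E'
from h import *
s=r.read_state(); print({k:np.round(v,3).tolist() for k,v in s.items()})
ims=[]
for n in ['scene','side']:
    p,d=r.snapshot(n); ims.append(p); P=cloud(n,d)
    np.savez(n,p=p,d=d,P=P)
    for t in ['press','platen','handle','hub','red_ball','black_ball','book','glue','paperback','weight']:
        for m in r.masks_of(t,n)[:2]:
            k=m['mask']&(d>0); q=P[k]
            if len(q): print(n,t,round(m['p'],2),np.round(m['location']),k.sum(),np.round(np.median(q,0),3),np.round(q.min(0),3),np.round(q.max(0),3))
save('a',ims[0]);save('b',ims[1])
E
```

```text
pics
{'time': 0.0, 'qpos': [1.17, 0.528, 1.434, -0.0, 1.181, -0.178], 'joint_velocities': [-0.0, -0.001, 0.002, 0.0, 0.001, 0.0], 'joint_torque': [0.0, -44.004, -17.659, 0.063, 0.058, -0.0], 'eef_pos': [0.137, 0.609, 0.222], 'tool_rot': [2.968, 1.569, -1.966], 'ft_force': [-0.745, 0.175, -0.02], 'torque': [0.028, 0.049, -0.02], 'width': 0.087}
scene press 0.94 [235. 260.] 11756 [ 0.549 -0.068  0.105] [-0.013 -0.226 -0.002] [0.655 0.226 0.297]
scene platen 0.78 [240. 258.] 5585 [ 0.554 -0.058  0.105] [ 0.072 -0.181  0.005] [0.641 0.209 0.297]
scene handle 0.75 [236. 198.] 1089 [ 0.533 -0.056  0.277] [ 0.114 -0.113  0.002] [0.641 0.176 0.297]
scene hub 0.68 [235. 196.] 1121 [ 0.533 -0.055  0.277] [-0.013 -0.113  0.003] [0.641 0.243 0.297]
scene red_ball 0.93 [238. 196.] 1121 [ 0.532 -0.055  0.277] [ 0.055 -0.113  0.002] [0.641 0.209 0.297]
scene black_ball 0.59 [237. 195.] 1123 [ 0.532 -0.055  0.277] [ 0.028 -0.113  0.003] [0.641 0.243 0.297]
scene book 0.97 [247. 286.] 690 [ 0.583 -0.059  0.047] [ 0.553 -0.167  0.036] [0.625 0.048 0.094]
scene book 0.55 [236. 194.] 1145 [ 0.531 -0.055
[... 1237 characters left out ...]
0.296]
side black_ball 0.69 [263. 227.] 1044 [ 0.523 -0.057  0.275] [ 0.358 -0.116 -0.002] [0.636 0.26  0.296]
side book 0.69 [260. 315.] 246 [ 0.519 -0.159  0.046] [ 0.414 -0.175  0.032] [ 0.561 -0.132  0.09 ]
side book 0.46 [267. 266.] 5001 [ 0.535 -0.066  0.104] [ 0.402 -0.185  0.   ] [0.636 0.156 0.296]
side glue 0.6 [270. 198.] 432 [0.496 0.191 0.092] [ 0.458 -0.039  0.001] [0.538 0.322 0.288]
side paperback 0.86 [188. 372.] 3709 [ 0.391 -0.315  0.024] [ 0.299 -0.409 -0.005] [ 0.476 -0.196  0.032]
side weight 0.74 [301. 225.] 388 [0.602 0.153 0.044] [0.571 0.06  0.002] [0.629 0.194 0.105]
side weight 0.52 [264. 264.] 5085 [ 0.534 -0.066  0.104] [ 0.349 -0.185 -0.004] [0.636 0.26  0.296]
```

Run:
```python
from h import *
a=cv2.imread('pics/a.png');b=cv2.imread('pics/b.png')
cv2.imwrite('pics/ab.png',np.hstack([a[110:380,60:420],b[110:400,100:460][:270]]))
for n in ['scene','side']:
    f=np.load(n+'.npz');P=f['P'];p=f['p'].astype(int);d=f['d']
    h=(d>0)&(P[...,2]>0.235)&(P[...,0]>.35)&(P[...,0]<.75)&(abs(P[...,1]+.05)<.16)
    q=P[h];c=p[h]
    red=(c[:,0]>1.8*c[:,1])&(c[:,0]>80)&(c[:,2]<.5*c[:,0]); blk=c.max(1)<60
    for nm,k in [('all',h[h]),('red',red),('blk',blk),('top',q[:,2]>q[:,2].max()-.006)]:
        if k.sum(): print(n,nm,k.sum(),np.round(q[k].mean(0),4),np.round(q[k].min(0),3),np.round(q[k].max(0),3))
    bar=q[(q[:,2]<.282)]
    xy=bar[:,:2]-bar[:,:2].mean(0); u,s,v=np.linalg.svd(xy,full_matrices=False); print('dir',v[0],np.degrees(np.arctan2(*v[0][::-1])))
    # book / platen heights
    m=r.masks_of
```

```text
scene all 1030 [ 0.5404 -0.0553  0.2775] [ 0.408 -0.113  0.235] [0.641 0.021 0.297]
scene red 226 [ 0.6309 -0.1013  0.2772] [ 0.614 -0.113  0.26 ] [ 0.641 -0.085  0.287]
scene top 60 [ 0.5222 -0.0459  0.2939] [ 0.509 -0.055  0.291] [ 0.531 -0.035  0.297]
dir [ 0.89056214 -0.45486159] -27.056029036748665
side all 1044 [ 0.5241 -0.0539  0.276 ] [ 0.401 -0.116  0.235] [0.638 0.015 0.296]
side red 131 [ 0.6225 -0.1046  0.2789] [ 0.609 -0.116  0.268] [ 0.636 -0.086  0.286]
side blk 186 [ 0.4713 -0.0333  0.2737] [ 0.402 -0.068  0.235] [0.538 0.015 0.287]
side top 52 [ 0.5193 -0.0469  0.2924] [ 0.509 -0.067  0.29 ] [ 0.528 -0.037  0.296]
dir [ 0.89104761 -0.45390985] -26.994813722935703
```

View pics/ab.png

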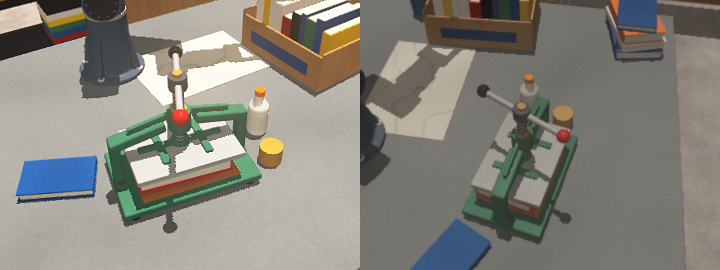

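The pictures show the handle's red ball towards +x (scene px ~240,225) and the black ball towards the robot. The book is under the plate, with the glue and weight on the +y side and the paperback on the -y side. Next I fit the geometry precisely.

Run:
```python
from h import *
from scipy.optimize import least_squares
fs={n:np.load(n+'.npz') for n in ['scene','side']}
for n,f in fs.items():
    P=f['P'];d=f['d']
    k=(d>0)&(P[...,2]>0.23)&(P[...,0]>.35)&(P[...,0]<.75)&(abs(P[...,1]+.05)<.16)
    q=P[k]
    cs=[]
    for c0 in [(.624,-.101,.272),(.417,.002,.272)]:
        s=q[np.linalg.norm(q-c0,axis=1)<.026]
        o=least_squares(lambda c:np.linalg.norm(s-c,axis=1)-.016,c0,loss='soft_l1',f_scale=.001); 
        for _ in range(3):
            s=q[np.linalg.norm(q-o.x,axis=1)<.020]
            o=least_squares(lambda c:np.linalg.norm(s-c,axis=1)-.016,o.x,loss='soft_l1',f_scale=.001)
        cs.append(o.x);print(n,len(s),np.round(o.x,4),np.sqrt(np.mean(o.fun**2)).round(4))
    m=(cs[0]+cs[1])/2;v=cs[0]-cs[1];print('mid',m.round(4),'len',np.linalg.norm(v).round(4),'ang',np.degrees(np.arctan2(v[1],v[0])).round(2),'handle',(.295-m[2])/.004)
    top=(d>0)&(abs(P[...,2]-.106)<.012)&(np.linalg.norm(P[...,:2]-m[:2],axis=-1)<.16)
    gray=np.ptp(f['p'].astype(int),axis=-1)<25
    t=P[top&gray];print('platen top z',np.median(t[:,2]).round(4),len(t))
    b=(f['p'][...,0].astype(int)>1.8*f['p'][...,1])&(f['p'][...,0]>70)&(d>0)&(P[...,2]<.1)&(P[...,2]>.02)&(np.linalg.norm(P[...,:2]-m[:2],axis=-1)<.16)
    print('red z',np.percentile(P[b][:,2],[1,5,25,50,75,95,99]).round(4), b.sum())
c=r.camera_params('wrist');print(np.round(c['mount'],3))
s=r.read_state();print(R.from_euler('xyz',s['tool_rot']).as_matrix().round(3))
```

```text
scene 234 [ 0.6237 -0.0973  0.2701] 0.0011
scene 121 [0.4168 0.0083 0.2707] 0.0013
mid [ 0.5202 -0.0445  0.2704] len 0.2323 ang -27.02 handle 6.147832996192773
platen top z 0.1041 4232
red z [0.0369 0.0379 0.0399 0.0412 0.0423 0.0441 0.0453] 285
side 173 [ 0.6215 -0.098   0.2689] 0.0014
side 129 [0.416  0.0079 0.2685] 0.0016
mid [ 0.5187 -0.045   0.2687] len 0.2312 ang -27.28 handle 6.5736934500671556
platen top z 0.1028 3786
red z [0.0346 0.0363 0.0388 0.0405 0.0426 0.0436 0.0448] 53
[[ 0.    -0.258  0.966 -0.162]
 [-0.001 -0.966 -0.258  0.07 ]
 [ 1.    -0.001 -0.001  0.001]
 [ 0.     0.     0.     1.   ]]
[[-0.    -0.976  0.22 ]
 [-0.     0.22   0.976]
 [-1.     0.    -0.   ]]
```

Emit:
apply_moves(
  rows=[
    [[0,0,3],[0,0,0],1],
    [[0,0,5.5],[0,0,0],1],
    [[0,0,5.5],[0,0,0],1],
    [[0,0,5.5],[0,0,0],1],
    [[18.7,-26.15,5.5],[0,0,0],1],
    [[18.7,-26.15,5.5],[0,0,0],1],
    [[18.7,-26.15,5.5],[0,0,0],1],
    [[18.7,-26.15,5.5],[0,0,0],1],
    [[18.7,-26.15,5.5],[0,0,0],1],
    [[18.7,-26.15,5.5],[0,0,0],1],
    [[18.7,-26.15,5.5],[0,0,0],1],
    [[18.7,-26.15,5.5],[0,0,0],1],
  ],
  force=20,
)

```text
time: 2.1
eef_pos: [0.332, 0.3368, 0.3603]
tool_rot: [-0.881, 1.57, 0.468]
ft_force: [0.6, -0.2, -0.1]
width: 0.0151
```

Emit:
apply_moves(
  rows=[
    [[10.9,-15.26,0],[0,0,0],1],
    [[10.9,-15.26,0],[0,0,0],1],
    [[10.9,-15.26,0],[0,0,0],1],
    [[10.9,-15.26,0],[0,0,0],1],
    [[10.9,-15.26,0],[0,0,0],1],
    [[10.9,-15.26,0],[0,0,0],1],
    [[10.9,-15.26,0],[0,0,0],1],
    [[10.9,-15.26,0],[0,0,0],1],
    [[10.9,-15.26,0],[0,0,0],1],
    [[10.9,-15.26,0],[0,0,0],1],
    [[10.9,-15.26,0],[0,0,0],1],
    [[10.9,-15.26,0],[0,0,0],1],
  ],
)

```text
time: 3.1
eef_pos: [0.6072, -0.0488, 0.3594]
tool_rot: [-2.256, 1.567, -0.912]
ft_force: [0.3, 0.4, -0.2]
width: -0.0001
```

Run:
```python
from h import *
s=r.read_state(); print({k:np.round(v,4).tolist() for k,v in s.items()})
print(R.from_euler('xyz',s['tool_rot']).as_matrix().round(3))
p,d=r.snapshot('side');save('c',p[120:360,120:420])
```

```text
{'time': 3.1, 'qpos': [-0.2623, 0.3843, 1.2913, -0.0025, 1.4628, -1.6062], 'joint_velocities': [-0.0843, 0.0891, -0.1314, 0.0542, 0.1222, -0.0945], 'joint_torque': [0.063, -41.4369, -20.8116, -0.1074, 0.069, -0.1], 'eef_pos': [0.6072, -0.0488, 0.3594], 'tool_rot': [-2.2564, 1.5668, -0.9122], 'ft_force': [0.2512, 0.3559, -0.1996], 'torque': [0.0305, 0.0016, -0.0135], 'width': -0.0001}
[[ 0.002 -0.974  0.225]
 [-0.003  0.225  0.974]
 [-1.    -0.003 -0.003]]
```

View pics/c.png

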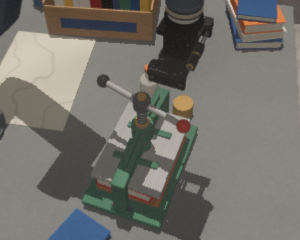

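Run:
```python
from h import *
s=r.read_state(); print(np.round(s['eef_pos'],4), s['time'],np.round(s['ft_force'],2))
c=r.camera_params('side');T=np.linalg.inv(np.array(c['extrinsics']))
for X in [s['eef_pos'],[.6225,-.0976,.2695],[.5195,-.0448,.2695]]:
    q=T[:3,:3]@np.array(X)+T[:3,3];print((q[0]/q[2]*c['fx']+c['cx']-120).round(),(q[1]/q[2]*c['fy']+c['cy']-120).round())
```

```text
[ 0.6067 -0.048   0.3591] 3.15 [ 1.6  -1.14  0.42]
181.0 81.0
183.0 126.0
142.0 102.0
```

Emit:
apply_moves(
  rows=[
    [[0,0,-1.5],[0,0,0],1],
    [[0,0,-3.0],[0,0,0],1],
    [[0,0,-4.2],[0,0,0],1],
    [[0,0,-4.2],[0,0,0],1],
    [[0,0,-4.2],[0,0,0],1],
  ],
)

```text
time: 3.57
eef_pos: [0.6023, -0.0416, 0.2541]
tool_rot: [1.46, 1.566, 2.81]
ft_force: [0.3, -0.0, 0.4]
width: 0.0004
```

```bash
cat >> h.py <<'E'
H=np.array([.5195,-.0448])
def plan(phi0,steps,rad=.085,cmd=None,zdrop=0.):
    "rows in 25 mm units from commanded pose cmd; phi in deg"
    s=r.read_state(); cmd=np.array(s['eef_pos'] if cmd is None else cmd)
    out=[]
    for p in steps:
        a=np.radians(p); t=np.array([*(H+rad*np.array([np.cos(a),np.sin(a)])), cmd[2]-.004*np.radians(phi0-p)])
        out.append([np.round((t-cmd)/.025,2).tolist(),[0,0,0],1])
    print(str(out).replace('], [[','],\n[['))
    print('end', t.round(4))
def report():
    s=r.read_state(); e=np.array(s['eef_pos']);f=np.array(s['ft_force']);q=e[:2]-H
    R0=np.hypot(*q);u=q/R0; tg=np.array([u[1],-u[0]])
    print('t',s['time'],'tcp',e.round(4),'phi',np.degrees(np.arctan2(q[1],q[0])).round(2),'rad',R0.round(4),'F',f.round(2),'tang',(f[:2]@tg).round(2),'radial',(f[:2]@u).round(2),'Mz/.085',((q[0]*f[1]-q[1]*f[0])/.085).round(2))
E
python3 - <<'E'
from h import *
report()
plan(-2,[-2-5*i for i in range(1,13)])
E
```

```text
t 3.5667 tcp [ 0.6023 -0.0416  0.2541] phi 2.24 rad 0.0829 F [ 0.28 -0.03  0.41] tang 0.04 radial 0.28 Mz/.085 -0.04
[[[0.06, -0.54, -0.01], [0, 0, 0], 1],
[[0.01, -0.84, -0.03], [0, 0, 0], 1],
[[-0.06, -1.12, -0.04], [0, 0, 0], 1],
[[-0.16, -1.4, -0.06], [0, 0, 0], 1],
[[-0.28, -1.67, -0.07], [0, 0, 0], 1],
[[-0.43, -1.93, -0.08], [0, 0, 0], 1],
[[-0.6, -2.18, -0.1], [0, 0, 0], 1],
[[-0.79, -2.4, -0.11], [0, 0, 0], 1],
[[-0.99, -2.62, -0.13], [0, 0, 0], 1],
[[-1.22, -2.81, -0.14], [0, 0, 0], 1],
[[-1.46, -2.98, -0.15], [0, 0, 0], 1],
[[-1.72, -3.13, -0.17], [0, 0, 0], 1]]
end [ 0.5594 -0.1199  0.2499]
```

Emit:
apply_moves(
  rows=[
    [[0.06,-0.54,-0.05],[0,0,0],1],
    [[0.01,-0.84,-0.05],[0,0,0],1],
    [[-0.06,-1.12,-0.06],[0,0,0],1],
    [[-0.16,-1.4,-0.08],[0,0,0],1],
    [[-0.28,-1.67,-0.1],[0,0,0],1],
    [[-0.43,-1.93,-0.11],[0,0,0],1],
    [[-0.6,-2.18,-0.13],[0,0,0],1],
    [[-0.79,-2.4,-0.14],[0,0,0],1],
    [[-0.99,-2.62,-0.16],[0,0,0],1],
    [[-1.22,-2.81,-0.17],[0,0,0],1],
    [[-1.46,-2.98,-0.18],[0,0,0],1],
    [[-1.72,-3.13,-0.2],[0,0,0],1],
  ],
)

```text
time: 4.57
eef_pos: [0.5635, -0.1197, 0.2521]
tool_rot: [-0.899, 1.561, 0.449]
ft_force: [5.6, 7.4, -1.2]
width: 0.0007
```

Run:
```python
from h import *
report()
p,d=r.snapshot('side');save('d',p[120:360,120:420])
report()
s=r.read_state()
plan(-62,[-62-5*i for i in range(1,13)])
```

```text
t 4.5667 tcp [ 0.5635 -0.1197  0.2521] phi -59.56 rad 0.0869 F [ 5.56  7.43 -1.22] tang -8.56 radial -3.59 Mz/.085 8.75
t 4.6167 tcp [ 0.562  -0.1207  0.252 ] phi -60.75 rad 0.087 F [ 3.53  4.98 -0.39] tang -5.51 radial -2.62 Mz/.085 5.64
[[[-0.37, -0.09, -0.01], [0, 0, 0], 1],
[[-0.65, -0.2, -0.03], [0, 0, 0], 1],
[[-0.94, -0.28, -0.04], [0, 0, 0], 1],
[[-1.23, -0.33, -0.06], [0, 0, 0], 1],
[[-1.52, -0.36, -0.07], [0, 0, 0], 1],
[[-1.82, -0.36, -0.08], [0, 0, 0], 1],
[[-2.11, -0.34, -0.1], [0, 0, 0], 1],
[[-2.41, -0.29, -0.11], [0, 0, 0], 1],
[[-2.69, -0.21, -0.13], [0, 0, 0], 1],
[[-2.97, -0.12, -0.14], [0, 0, 0], 1],
[[-3.24, 0.01, -0.15], [0, 0, 0], 1],
[[-3.5, 0.15, -0.17], [0, 0, 0], 1]]
end [ 0.4745 -0.1169  0.2478]
```

View pics/d.png

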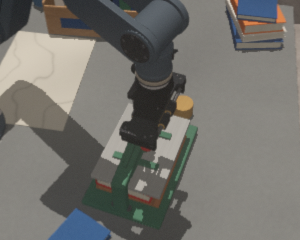

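Emit:
apply_moves(
  rows=[
    [[-0.37,-0.09,-0.01],[0,0,0],1],
    [[-0.65,-0.2,-0.03],[0,0,0],1],
    [[-0.94,-0.28,-0.04],[0,0,0],1],
    [[-1.23,-0.33,-0.06],[0,0,0],1],
    [[-1.52,-0.36,-0.07],[0,0,0],1],
    [[-1.82,-0.36,-0.08],[0,0,0],1],
    [[-2.11,-0.34,-0.1],[0,0,0],1],
    [[-2.41,-0.29,-0.11],[0,0,0],1],
    [[-2.69,-0.21,-0.13],[0,0,0],1],
    [[-2.97,-0.12,-0.14],[0,0,0],1],
    [[-3.24,0.01,-0.15],[0,0,0],1],
    [[-3.5,0.15,-0.17],[0,0,0],1],
  ],
)

```text
time: 5.62
eef_pos: [0.4798, -0.1205, 0.2494]
tool_rot: [-1.676, 1.552, -0.33]
ft_force: [9.3, -0.8, -0.5]
width: 0.0003
```

Run:
```python
from h import *
report()
plan(-122,[-122-5*i for i in range(1,13)])
```

```text
t 5.6167 tcp [ 0.4798 -0.1205  0.2494] phi -117.69 rad 0.0855 F [ 9.3  -0.79 -0.46] tang -8.61 radial -3.62 Mz/.085 8.66
[[[-0.46, 0.31, -0.01], [0, 0, 0], 1],
[[-0.69, 0.5, -0.03], [0, 0, 0], 1],
[[-0.9, 0.71, -0.04], [0, 0, 0], 1],
[[-1.09, 0.93, -0.06], [0, 0, 0], 1],
[[-1.26, 1.18, -0.07], [0, 0, 0], 1],
[[-1.41, 1.43, -0.08], [0, 0, 0], 1],
[[-1.54, 1.7, -0.1], [0, 0, 0], 1],
[[-1.64, 1.98, -0.11], [0, 0, 0], 1],
[[-1.72, 2.26, -0.13], [0, 0, 0], 1],
[[-1.78, 2.55, -0.14], [0, 0, 0], 1],
[[-1.81, 2.85, -0.15], [0, 0, 0], 1],
[[-1.81, 3.15, -0.17], [0, 0, 0], 1]]
end [ 0.4346 -0.0418  0.2452]
```

Emit:
apply_moves(
  rows=[
    [[-0.46,0.31,-0.03],[0,0,0],1],
    [[-0.69,0.5,-0.05],[0,0,0],1],
    [[-0.9,0.71,-0.06],[0,0,0],1],
    [[-1.09,0.93,-0.08],[0,0,0],1],
    [[-1.26,1.18,-0.09],[0,0,0],1],
    [[-1.41,1.43,-0.1],[0,0,0],1],
    [[-1.54,1.7,-0.12],[0,0,0],1],
    [[-1.64,1.98,-0.13],[0,0,0],1],
    [[-1.72,2.26,-0.15],[0,0,0],1],
    [[-1.78,2.55,-0.16],[0,0,0],1],
    [[-1.81,2.85,-0.17],[0,0,0],1],
    [[-1.81,3.15,-0.19],[0,0,0],1],
  ],
)

```text
time: 6.62
eef_pos: [0.4329, -0.043, 0.2443]
tool_rot: [-1.986, 1.555, -0.637]
ft_force: [3.0, -7.7, 1.5]
width: 0.0004
```

Run:
```python
from h import *
report()
ims=[]
for n in ['scene','side']:
    p,d=r.snapshot(n);P=cloud(n,d);ims.append(p)
    k=(d>0)&(P[...,2]>.225)&(P[...,2]<.30)&(np.linalg.norm(P[...,:2]-H,axis=-1)<.15);q=P[k];c=p[k].astype(int)
    red=(c[:,0]>1.8*c[:,1])&(c[:,0]>80);print(n,'red',red.sum(),q[red].mean(0).round(4) if red.sum() else '')
cv2.imwrite('pics/e.png',np.hstack([i[110:380,120:420] for i in ims])[...,::-1])
report()
s=r.read_state();ph=round(np.degrees(np.arctan2(*(np.array(s['eef_pos'])[:2]-H)[::-1])))
plan(ph,[ph-4*i for i in range(1,13)])
```

```text
t 6.6167 tcp [ 0.4329 -0.043   0.2443] phi 178.78 rad 0.0866 F [ 3.04 -7.72  1.51] tang -7.66 radial -3.21 Mz/.085 7.8
scene red 20 [ 0.4185 -0.0132  0.2652]
side red 0 
t 6.7167 tcp [ 0.4312 -0.0412  0.2437] phi 177.66 rad 0.0884 F [ 1.31 -3.21  1.83] tang -3.15 radial -1.44 Mz/.085 3.28
[[[0.15, 0.21, -0.01], [0, 0, 0], 1],
[[0.19, 0.45, -0.02], [0, 0, 0], 1],
[[0.23, 0.68, -0.03], [0, 0, 0], 1],
[[0.3, 0.91, -0.04], [0, 0, 0], 1],
[[0.38, 1.13, -0.06], [0, 0, 0], 1],
[[0.48, 1.35, -0.07], [0, 0, 0], 1],
[[0.59, 1.56, -0.08], [0, 0, 0], 1],
[[0.71, 1.76, -0.09], [0, 0, 0], 1],
[[0.85, 1.95, -0.1], [0, 0, 0], 1],
[[1.01, 2.13, -0.11], [0, 0, 0], 1],
[[1.17, 2.3, -0.12], [0, 0, 0], 1],
[[1.35, 2.46, -0.13], [0, 0, 0], 1]]
end [0.4649 0.0203 0.2403]
```

View pics/e.png

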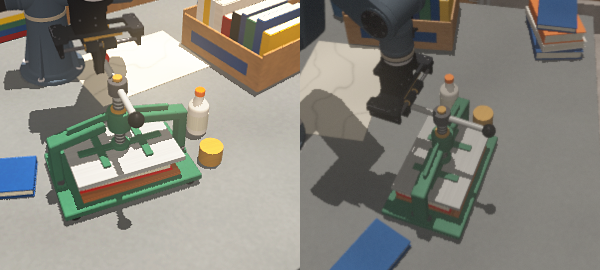

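The scene view shows the plate lower and still above the book. The black ball (crop px 136,120) can be used to measure the bar angle. The force is still at baseline, about 8 N.

Emit:
apply_moves(
  rows=[
    [[0.15,0.21,-0.01],[0,0,0],1],
    [[0.19,0.45,-0.02],[0,0,0],1],
    [[0.23,0.68,-0.03],[0,0,0],1],
    [[0.3,0.91,-0.04],[0,0,0],1],
    [[0.38,1.13,-0.06],[0,0,0],1],
    [[0.48,1.35,-0.07],[0,0,0],1],
    [[0.59,1.56,-0.08],[0,0,0],1],
    [[0.71,1.76,-0.09],[0,0,0],1],
    [[0.85,1.95,-0.1],[0,0,0],1],
    [[1.01,2.13,-0.11],[0,0,0],1],
    [[1.17,2.3,-0.12],[0,0,0],1],
    [[1.35,2.46,-0.13],[0,0,0],1],
  ],
)

```text
time: 7.72
eef_pos: [0.4608, 0.02, 0.2386]
tool_rot: [2.937, 1.565, -1.996]
ft_force: [-3.7, -7.6, -0.0]
width: 0.0003
```

```bash
cat >> h.py <<'E'
def bar():
    "direction of the bar from the opposite (black) ball, and the heights"
    for n in ['scene','side']:
        p,d=r.snapshot(n);P=cloud(n,d)
        k=(d>0)&(P[...,2]>.225)&(P[...,2]<.29)&(np.hypot(P[...,0]-H[0],P[...,1]-H[1])<.14)&(np.hypot(P[...,0]-H[0],P[...,1]-H[1])>.09)
        s=np.array(r.read_state()['eef_pos']); k&=np.hypot(P[...,0]-s[0],P[...,1]-s[1])>.09
        q=P[k]
        if len(q)<15: print(n,'few',len(q)); continue
        from scipy.optimize import least_squares
        c=q.mean(0)
        for _ in range(4):
            z=q[np.linalg.norm(q-c,axis=1)<.024]
            if len(z)<10: break
            c=least_squares(lambda c:np.linalg.norm(z-c,axis=1)-.016,c,loss='soft_l1',f_scale=.001).x
        v=c[:2]-H
        g=(d>0)&(np.ptp(p.astype(int),axis=-1)<25)&(abs(P[...,2]-.097)<.013)&(np.hypot(P[...,0]-H[0],P[...,1]-H[1])<.13)
        print(n,'ball',c.round(4),'rad',np.hypot(*v).round(4),'bar(red dir)',(np.degrees(np.arctan2(v[1],v[0]))+180).round(2),len(z),'platen top',np.median(P[g][:,2]).round(4))
E
python3 - <<'E'
from h import *
report(); bar(); report()
s=r.read_state();ph=round(np.degrees(np.arctan2(*(np.array(s['eef_pos'])[:2]-H)[::-1])))
plan(ph,[ph-2.5*i for i in range(1,13)])
E
```

```text
t 7.7167 tcp [0.4608 0.02   0.2386] phi 132.18 rad 0.0874 F [-3.65 -7.62 -0.02] tang -7.82 radial -3.2 Mz/.085 8.05
scene ball [ 0.5774 -0.145   0.2555] rad 0.1157 bar(red dir) 120.05 250 platen top 0.0893
side ball [ 0.5742 -0.1463  0.2543] rad 0.1153 bar(red dir) 118.29 190 platen top 0.0882
t 7.8167 tcp [0.4614 0.0209 0.2385] phi 131.49 rad 0.0877 F [-2.84 -4.05 -0.72] tang -4.81 radial -1.15 Mz/.085 4.96
[[[0.21, 0.03, -0.01], [0, 0, 0], 1],
[[0.33, 0.12, -0.01], [0, 0, 0], 1],
[[0.45, 0.21, -0.02], [0, 0, 0], 1],
[[0.57, 0.29, -0.03], [0, 0, 0], 1],
[[0.7, 0.36, -0.03], [0, 0, 0], 1],
[[0.83, 0.43, -0.04], [0, 0, 0], 1],
[[0.97, 0.49, -0.05], [0, 0, 0], 1],
[[1.11, 0.55, -0.06], [0, 0, 0], 1],
[[1.24, 0.6, -0.06], [0, 0, 0], 1],
[[1.39, 0.64, -0.07], [0, 0, 0], 1],
[[1.53, 0.68, -0.08], [0, 0, 0], 1],
[[1.67, 0.71, -0.08], [0, 0, 0], 1]]
end [0.5033 0.0386 0.2364]
```

Emit:
apply_moves(
  rows=[
    [[0.21,0.05,-0.01],[0,0,0],1],
    [[0.33,0.12,-0.01],[0,0,0],1],
    [[0.45,0.21,-0.02],[0,0,0],1],
    [[0.57,0.29,-0.03],[0,0,0],1],
    [[0.7,0.36,-0.03],[0,0,0],1],
    [[0.83,0.43,-0.04],[0,0,0],1],
  ],
)

```text
time: 8.32
eef_pos: [0.4795, 0.0307, 0.2373]
tool_rot: [2.436, 1.562, -2.497]
ft_force: [-7.1, -8.4, 3.0]
width: 0.0005
```

Run:
```python
from h import *
report(); bar(); report()
s=r.read_state();ph=round(np.degrees(np.arctan2(*(np.array(s['eef_pos'])[:2]-H)[::-1])))
plan(ph,[ph-2.5*i for i in range(1,8)])
```

```text
t 8.3167 tcp [0.4795 0.0307 0.2373] phi 117.94 rad 0.0854 F [-7.1  -8.45  2.98] tang -10.23 radial -4.13 Mz/.085 10.29
scene ball [ 0.5509 -0.1554  0.2543] rad 0.115 bar(red dir) 105.83 235 platen top 0.0883
side ball [ 0.5483 -0.1567  0.2532] rad 0.1155 bar(red dir) 104.44 187 platen top 0.0872
t 8.4167 tcp [0.48   0.031  0.2372] phi 117.53 rad 0.0855 F [-4.92 -7.45  1.86] tang -7.8 radial -4.33 Mz/.085 7.85
[[[0.12, 0.04, -0.01], [0, 0, 0], 1],
[[0.25, 0.1, -0.01], [0, 0, 0], 1],
[[0.39, 0.15, -0.02], [0, 0, 0], 1],
[[0.53, 0.2, -0.03], [0, 0, 0], 1],
[[0.67, 0.24, -0.03], [0, 0, 0], 1],
[[0.82, 0.28, -0.04], [0, 0, 0], 1],
[[0.96, 0.31, -0.05], [0, 0, 0], 1]]
end [0.504  0.0388 0.236 ]
```

Emit:
apply_moves(
  rows=[
    [[0.12,0.05,-0.01],[0,0,0],1],
    [[0.25,0.1,-0.01],[0,0,0],1],
    [[0.39,0.15,-0.02],[0,0,0],1],
    [[0.53,0.2,-0.03],[0,0,0],1],
  ],
)

```text
time: 8.75
eef_pos: [0.4911, 0.0357, 0.2362]
tool_rot: [2.22, 1.559, -2.713]
ft_force: [-9.7, -8.6, 3.6]
width: 0.0004
```

Run:
```python
from h import *
report(); bar(); report()
s=r.read_state();ph=round(np.degrees(np.arctan2(*(np.array(s['eef_pos'])[:2]-H)[::-1])))
plan(ph,[ph-2.5*i for i in range(1,8)])
```

```text
t 8.75 tcp [0.4911 0.0357 0.2362] phi 109.42 rad 0.0854 F [-9.66 -8.57  3.58] tang -11.96 radial -4.87 Mz/.085 12.01
scene ball [ 0.5345 -0.1584  0.2537] rad 0.1146 bar(red dir) 97.53 233 platen top 0.0877
side ball [ 0.5319 -0.1597  0.2527] rad 0.1155 bar(red dir) 96.15 188 platen top 0.0869
t 8.85 tcp [0.4918 0.036  0.2362] phi 108.9 rad 0.0854 F [-7.97 -7.35  2.48] tang -9.92 radial -4.37 Mz/.085 9.96
[[[0.14, 0.03, -0.01], [0, 0, 0], 1],
[[0.28, 0.07, -0.01], [0, 0, 0], 1],
[[0.43, 0.1, -0.02], [0, 0, 0], 1],
[[0.57, 0.13, -0.03], [0, 0, 0], 1],
[[0.72, 0.15, -0.03], [0, 0, 0], 1],
[[0.87, 0.16, -0.04], [0, 0, 0], 1],
[[1.02, 0.17, -0.05], [0, 0, 0], 1]]
end [0.5173 0.0402 0.235 ]
```

Emit:
apply_moves(
  rows=[
    [[0.14,0.04,-0.01],[0,0,0],1],
    [[0.28,0.07,-0.01],[0,0,0],1],
    [[0.43,0.1,-0.02],[0,0,0],1],
    [[0.57,0.13,-0.03],[0,0,0],1],
    [[0.72,0.15,-0.03],[0,0,0],1],
  ],
)

```text
time: 9.27
eef_pos: [0.507, 0.0397, 0.2349]
tool_rot: [2.066, 1.554, -2.868]
ft_force: [-13.2, -8.1, 3.8]
width: -0.0001
```

Run:
```python
from h import *
report(); bar(); report()
s=r.read_state();ph=round(np.degrees(np.arctan2(*(np.array(s['eef_pos'])[:2]-H)[::-1])))
plan(ph,[ph-1.5*i for i in range(1,7)])
```

```text
t 9.2667 tcp [0.507  0.0397 0.2349] phi 98.43 rad 0.0854 F [-13.23  -8.11   3.81] tang -14.27 radial -6.08 Mz/.085 14.35
scene ball [ 0.5147 -0.159   0.2529] rad 0.1143 bar(red dir) 87.58 230 platen top 0.087
side ball [ 0.5113 -0.16    0.2519] rad 0.1155 bar(red dir) 85.91 192 platen top 0.0865
t 9.3667 tcp [0.5078 0.0399 0.2348] phi 97.89 rad 0.0855 F [-10.73  -6.34   2.96] tang -11.5 radial -4.81 Mz/.085 11.57
[[[0.08, -0.01, -0.0], [0, 0, 0], 1],
[[0.17, -0.0, -0.01], [0, 0, 0], 1],
[[0.26, 0.0, -0.01], [0, 0, 0], 1],
[[0.35, 0.01, -0.02], [0, 0, 0], 1],
[[0.44, 0.01, -0.02], [0, 0, 0], 1],
[[0.53, 0.01, -0.03], [0, 0, 0], 1]]
end [0.521  0.0402 0.2342]
```

Emit:
apply_moves(
  rows=[
    [[-0.5,0,0],[0,0,0],1],
    [[-1.0,0,0],[0,0,0],1],
    [[-1.0,0,0],[0,0,0],1],
    [[-1.0,0,1.5],[0,0,0],1],
    [[-1.0,0,3],[0,0,0],1],
    [[-1.0,0,5],[0,0,0],1],
    [[-1.0,0,5],[0,0,0],1],
    [[-1.0,5,5],[0,0,0],1],
    [[-1.0,8,5],[0,0,0],1],
    [[-1.0,8,5],[0,0,0],1],
    [[-1.0,8,5],[0,0,0],1],
    [[-1.0,8,5],[0,0,0],1],
  ],
)

```text
time: 10.37
eef_pos: [0.4891, 0.2449, 0.361]
tool_rot: [-0.54, 1.569, 0.81]
ft_force: [0.9, -0.3, -0.9]
width: 0.0006
```

Emit:
apply_moves(
  rows=[
    [[-4,4,0],[0,0,0],1],
    [[-4,4,0],[0,0,0],1],
    [[-4,4,0],[0,0,0],1],
    [[-4,4,0],[0,0,0],1],
    [[-4,4,0],[0,0,0],1],
    [[-4,4,0],[0,0,0],1],
  ],
)

```text
time: 10.87
eef_pos: [0.3888, 0.3429, 0.3609]
tool_rot: [-1.174, 1.569, 0.177]
ft_force: [0.4, -0.1, -0.4]
width: 0.0006
```

Run:
```python
from h import *
report(); bar()
ims=[]
for n in ['scene','side']:
    p,d=r.snapshot(n);P=cloud(n,d);ims.append(p[110:380,120:420]);P0=np.load(n+'.npz')['P']
    for t in ['book','glue','paperback','weight']:
        for m in r.masks_of(t,n)[:1]:
            k=m['mask']&(d>0); print(n,t,round(m['p'],2),np.round(m['location']),np.round(np.median(P[k],0),3))
cv2.imwrite('pics/f.png',np.hstack(ims)[...,::-1])
```

```text
t 10.8667 tcp [0.3888 0.3429 0.3609] phi 108.63 rad 0.4091 F [ 0.44 -0.12 -0.36] tang 0.38 radial -0.26 Mz/.085 -1.83
scene ball [ 0.5267 -0.062   0.259 ] rad 0.0186 bar(red dir) 112.61 0 platen top 0.087
side ball [ 0.5185 -0.075   0.26  ] rad 0.0302 bar(red dir) 88.03 0 platen top 0.0865
scene book 0.75 [267. 283.] [ 0.594 -0.02   0.042]
scene glue 0.81 [319. 221.] [0.508 0.195 0.072]
scene paperback 0.82 [118. 290.] [ 0.404 -0.309  0.025]
scene weight 0.72 [330. 264.] [0.613 0.158 0.045]
side book 0.68 [261. 318.] [ 0.527 -0.163  0.041]
side glue 0.79 [268. 205.] [0.487 0.189 0.082]
side paperback 0.81 [188. 374.] [ 0.391 -0.316  0.024]
side weight 0.92 [303. 226.] [0.601 0.151 0.042]
```

View pics/f.png

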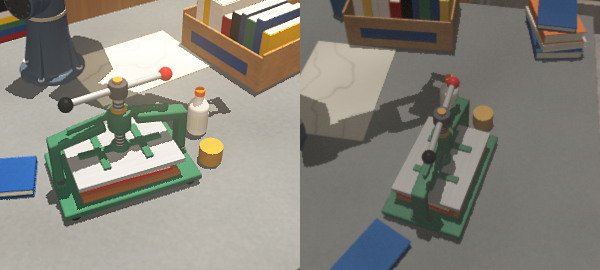

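Run:
```python
from h import *
p,d=r.snapshot('side');P=cloud('side',d);rr=np.hypot(P[...,0]-H[0],P[...,1]-H[1])
k=(d>0)&(P[...,2]>.235)&(P[...,2]<.275)&(rr<.14)&(rr>.03);q=P[k][:,:2];v=np.linalg.svd(q-q.mean(0),full_matrices=False)[2][0];print(np.degrees(np.arctan2(v[1],v[0])))
r.close_job()
```

```text
-93.76789327506404
the job is handed in; nothing more can be done
```

The press is closed on the book, finger-tight by my estimate, and the job is handed in. With the closed fingertip I pushed the red-ball arm clockwise by about 4.3 rad, about 246°, without gripping the handle.

- **Tightness:** the push needed about 8 N until the plate met the book, then rose to 14.35 N. That puts the handle about 0.5 rad past touching, roughly 120 N on the book. Push force and handle angle agree on this, but the touch point is inferred from the force rise, not seen.
- **Handle after release:** the bar was at 86° after I pulled clear, against 86–87.6° just before. The plate's top height was unchanged at 0.087 m.
- **Loose items:** the glue, paperback and weight measure within 1–3 mm of where they started in most readings. The side camera's glue reading moved about 9 mm while the scene camera's did not move, and part of the bottle is hidden from the side. The book still lies in place under the plate.
- **Finish:** the arm ended clear of everything with near-zero force reading, about 11 s on the robot clock.
- **Failed check:** my ball-fit angle check gave no result after the retreat, because both balls were then in view. I used a line fit to the bar from the side camera instead.

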